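Hang the tea infuser on the free hook of the carousel

TASK

Turn the infuser carousel by its top knob until its one free hook points straight towards you, the robot. Then pick up the tea infuser that stands on the worktop by its wooden finger grip, hang it by its wire handle on that hook, and let go so that it hangs upright and still, with the hook still pointing towards you.

Things in the scene. Friction and masses are not known exactly. Their poses are not given: they have to be found in the camera images.
- rotor (a joint): Turning angle of the carousel about its upright axis, rad, anticlockwise positive from above; 0 when the free hook points straight to the robot (world -x). Starts between -1.35 and -0.6; light friction (0.08 N m), stays where left. Four dark steel hooks 90 degrees apart on a post over a fixed round wooden foot (170 mm across); infusers are fixed on three hooks, the fourth is free.
- turn_knob (a point): Centre of the carousel's round wooden top knob, on the turning axis, 232 mm over the worktop: 36 mm across, from 20 mm below to 18 mm above this point. Pinch it from above and twist. All else on the carousel is lower than 202 mm over the worktop. Wall cabinets and their handles hang higher than 0.45 m, more than 0.55 m ahead of the robot: keep wrist and elbow on the near side of them.
- free_hook (a point): Seat (upper side of the lowest point) of the free hook, 150 mm over the worktop, 100 mm from the turning axis. Axes turn with the carousel: -x outwards along the hook, z up. 8 mm round bar: arm from the post with its upper side 20 mm above the seat, a dip to the seat, then an upturned open end, its tip 26 mm farther out and 16 mm higher than the seat. Enter from outside, along the hook, then lower.
- infuser_grip (a point): Centre of the round wooden finger grip (18 mm across, 46 mm high) on top of the loose tea infuser's wire handle: pinch it here from above. Axes: z up, y along the level top bar of the handle (5 mm wire, 28 mm long) whose underside lies 32.5 mm below this point; the grip's wood ends 29 mm below it. When hung on the hook, this point is about 33 mm above the seat.
- infuser: The loose tea infuser; origin at the centre of its underside, z up. Steel basket 60 mm across and 45 mm high, standing on the worktop; fixed upright wire handle arching over it; 150 mm high overall with the finger grip, centred 133 mm above the origin; 100 to 160 g. The window under the handle, through which the hook passes along the infuser's x (either way round), is 57 mm wide and 55 mm high.

How it is judged:
By the outcome, as a careful person would: the job done as asked, in the order asked, and still so for the second after the job is handed in, with the robot touching nothing.
It also fails if it takes over 54 s, if anything falls off the work surface, if the arm or the gripper's body presses on something with over 40 N, if the wrist force passes 120 N, or if a joint passes its speed limit or range.

ROBOT

A 6-joint arm with a two-finger parallel gripper is mounted at the origin on a cart in front of the work surface, level with it; the furniture and walls round the work are solid. World frame = base frame: x ahead of the robot, y to its left, z up, the work surface at z = 0. Lengths are in m, angles in rad, forces in N, time in s.
With the tool pointing down it reaches from about 0.375 to 0.9 m from the base axis. Payload 3.1 kg.
Tool frame: the origin (TCP) lies at the very end of the fingers, on their centre line; the grasp point (between the pads) lies 19 mm behind it (bot.grip_point_offset is the distance from the TCP to the grasp point, in m); z points along the fingers, x is the direction in which the jaws open and shut, and the axes are right-handed (so a half turn about z gives the same grasp; the last joint's range is limited). The gripper opens to 85 mm and grips with 20 to 120 N. Pads are 22 mm wide; open, the fingers measure 114 mm over their backs; the gripper's body (76 mm by 85 mm) begins 54 mm behind the grasp point. The pads swing forward as they close: fully open they stand 13 mm farther back than shut.
Start: joints at [1.018, 0.527, 1.433, -0, 1.181, -0.178], TCP at [0.228, 0.582, 0.231] pointing down, gripper open.
Joint ranges: [-3.08, 3.08], [-0.75, 2.2], [0.22, 2.44], [-1.43, 4.57], [0, 2.65], [-2.85, 2.85]. Speed limits (rad/s): [2.79, 2.79, 3.14, 3.14, 3.14, 3.14].

INTERFACE

Orientations are given as a 3x3 rotation matrix whose columns are the frame's x, y, z axes.
In Python, from cell import bot gives the robot as it stands.
- The arm moves only by the shell command python3 -m pendant 'ROWS' [FORCE]. ROWS is JSON, a list of rows, each a list of 7 numbers: the shift along the tool's x, y, z in m, then the turn, a rotation vector about the tool's x, y, z in rad, then the finger opening in m, from 0 to 0.0854. In form: [[tx, ty, tz, rx, ry, rz, hand], ...]. A call has 1 to 12 rows; each row shifts and turns the commanded pose from where the row before left it, along the tool's axes as they then stand; what a row does not reach is not made up. A row lasts 1/12 s, in which the tool goes at most 41.7 mm and 7.16 degrees, less where a joint would pass 70% of its speed; a pose out of reach is approached as far as the arm can. A call with a gripper value outside its range is refused whole. The fingers move at their own pace and stop on an object; FORCE is the grip in N (left out, the last holds). Time passes only in rows, so rows that do not move let the fingers close. It gives the time, the measured TCP pose, the force and the opening at its end, in the units of the state.
- bot.observe(): the state, without advancing time (a new reading comes with each control period).
- bot.camera(name): name is "scene" or "top" or "wrist"; returns the picture (400x640x3 uint8, red, green, blue); there is no depth.
- bot.camera_params(name): a dict with "mtx" (3x3 intrinsics, pixels), "R" (3x3) and "t" (3): a world point X has camera coordinates R X + t. Camera axes: x right, y down, z forward; pixel columns grow to the right and rows downward; lengths in m; the calibration is good to about 2 mm. A picture is of the moment at which its call begins: read the wrist's pose just before it. camera_params takes no time and is no camera call; for the wrist camera it gives the pose at the moment of the call.
- bot.close_job(): hands the job in, once; it reports no verdict.
The state is a dict: "time_s": time; "joint_positions": joint angles; "joint_vel": joint speeds; "effort": joint torques, N m; "eef_pos": TCP position; "ee_rot": TCP orientation; "contact_force": force on the tool from outside, world axes, zero at the start; "wrist_torque": the same for the moment, N m; "finger_gap": finger opening in m.
Only numpy, scipy, OpenCV 4.12 (cv2) and the standard library are available. Lean on these libraries where they do the work, as an engineer would, in place of code of your own. Each camera call takes 0.05 s, during which the arm holds its last target. There are 200 camera calls.

## Working session

There is one attempt and no reset: what is moved stays moved. The work goes in short steps, Python scripts to look and compute and a shell command to move; the robot and the scene stay as the last step left them, time stands still between calls to the robot, and variables do not carry over. Pictures are saved under pics/ and viewed, about 8 in all and at most 12, crops included, and the job is handed in when it is done.

```bash
mkdir -p pics; ls
python3 - <<'E'
from cell import bot
import cv2,numpy as np
s=bot.observe();print(s['time_s'],s['eef_pos'],np.round(s['ee_rot'],3).tolist(),s['finger_gap'])
for n in['scene','top']:
    im=bot.camera(n);cv2.imwrite(f'pics/{n}0.png',im[:,:,::-1]);p=bot.camera_params(n);print(n,np.round(p['mtx'],1).tolist(),np.round(p['R'],4).tolist(),np.round(p['t'],4))
E
```

```text
pics
0.0 [0.2277994  0.58119209 0.23030894] [[0.365, 0.931, -0.001], [0.931, -0.365, -0.002], [-0.002, -0.0, -1.0]] 0.08561340842135083
scene [[369.9, 0.0, 313.1], [0.0, 369.9, 199.7], [0.0, 0.0, 1.0]] [[0.8944, -0.447, 0.016], [-0.2698, -0.5676, -0.7778], [0.3568, 0.6914, -0.6282]] [-0.3632  0.2599  0.8725]
top [[417.7, 0.0, 321.1], [0.0, 417.7, 197.8], [0.0, 0.0, 1.0]] [[0.018, -0.9998, 0.012], [-0.9876, -0.0196, -0.1557], [0.1559, -0.0091, -0.9877]] [0.0187 0.4509 1.1221]
```

View pics/scene0.png

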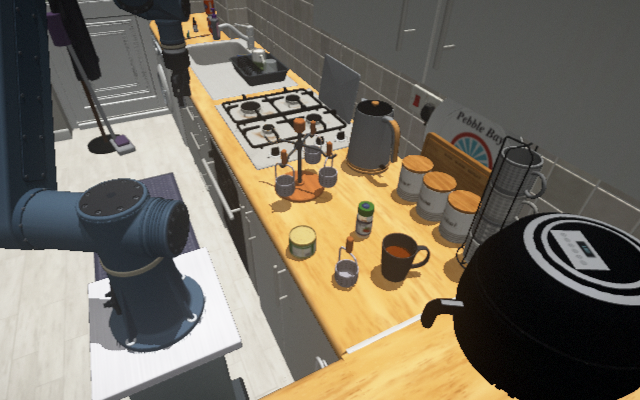

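View pics/top0.png

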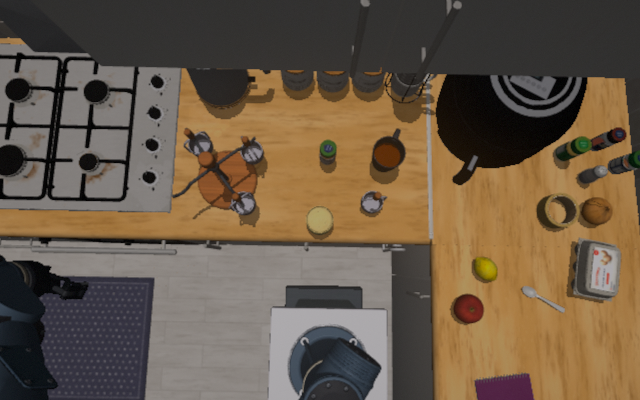

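Scene: the carousel stands left (knob near (298,125)) and the loose infuser near (347,262). In the top view the carousel knob is at (207,159), the free hook runs lower left to about (176,194), and the infuser is at (372,202). I'll enlarge both.

Run:
```python
import cv2,numpy as np
t=cv2.imread('pics/top0.png');s=cv2.imread('pics/scene0.png')
f=lambda im,x,y,w,h,k:cv2.resize(im[y:y+h,x:x+w],None,fx=k,fy=k,interpolation=cv2.INTER_CUBIC)
a=np.hstack([f(t,165,125,100,100,4),f(t,345,180,50,50,8)])
b=np.hstack([f(s,265,110,80,40,5)*1,f(s,327,230,40,20,10)])
b=np.hstack([f(s,268,115,80,40,5),f(s,330,232,80,40,5)])
cv2.imwrite('pics/crop0.png',np.vstack([a,b]))
```

```text
(no output)
```

View pics/crop0.png

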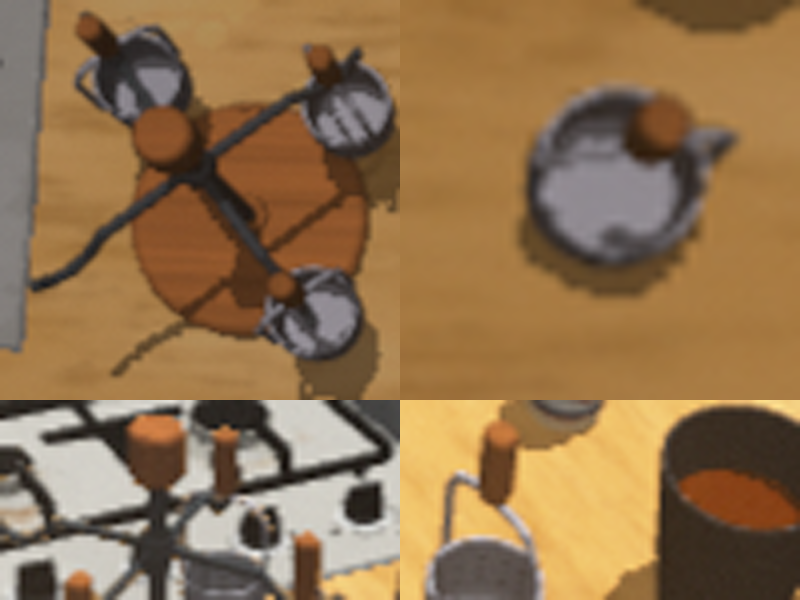

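```bash
cat > h.py <<'E'
import numpy as np,cv2
from cell import bot
def back(n,u,v,z,p=None):
    p=p or bot.camera_params(n);R=np.array(p['R']);t=np.array(p['t'])
    d=R.T@np.linalg.inv(p['mtx'])@[u,v,1];c=-R.T@t
    return c+d*(z-c[2])/d[2]
def proj(n,X,p=None):
    p=p or bot.camera_params(n);q=np.array(p['mtx'])@(np.array(p['R'])@np.array(X)+p['t']);return q[:2]/q[2]
def st():
    s=bot.observe();R=np.array(s['ee_rot']);print('t',round(s['time_s'],2),'tcp',np.round(s['eef_pos'],4),'yaw x',round(np.degrees(np.arctan2(R[1,0],R[0,0])),1),'z',np.round(R[:,2],3),'F',np.round(s['contact_force'],1),'gap',round(s['finger_gap'],4),'q',np.round(s['joint_positions'],2));return s
E
python3 - <<'E'
from h import *
k=back('top',205.75,159,.25);print('knob top',k)
k2=back('scene',268+156/5,115+(422-400)/5,.25);print('knob scene',k2)
print('foot',back('top',227.5,180,.02))
tip=back('top',174,196.2,.164);print('tip',tip,np.hypot(*(tip-k)[:2]));d=tip-k
print('hook ang',np.arctan2(-d[1],-d[0]))
# opposite hook tip
t2=back('top',165+358/4,125+55/4,.164);e=t2-tip;print('via both',np.hypot(*e[:2]),np.arctan2(e[1],e[0]),(t2+tip)/2)
print('grip top',back('top',377.5,195.3,.15), back('scene',330+(500-400)/5,232+(427-400)/5,.15))
print('basket rim',back('top',345+(622-400)/8,180+170/8,.045))
g=back('top',377.5,195.3,.15)
for n,off,k,o in(('top',(345,180),8,(400,0)),('scene',(330,232),5,(400,400))):
  for a in range(0,180,30):
    c,s=np.cos(np.radians(a)),np.sin(np.radians(a));print(n,a,[np.round((proj(n,[g[0]+r*c,g[1]+r*s,z])-off)*k+o).tolist() for r,z in((.014,.103),(-.014,.103),(.031,.085),(-.031,.085),(.031,.045),(-.031,.045))])
E
```

```text
knob top [0.50084838 0.29326989 0.25      ]
knob scene [0.50385156 0.29669799 0.25      ]
foot [0.49855552 0.2917817  0.02      ]
tip [0.42707972 0.38873924 0.164     ] 0.1206491339182543
hook ang -0.9129281411227409
via both 0.24240767766673227 -0.90430067601171 [0.50201222 0.29347387 0.164     ]
grip top [ 0.44160527 -0.11253348  0.15      ] [ 0.44313527 -0.11241222  0.15      ]
basket rim [ 0.44228875 -0.1147591   0.045     ]
top 0 [[639.0, 103.0], [639.0, 188.0], [631.0, 62.0], [632.0, 247.0], [615.0, 83.0], [616.0, 261.0]]
top 30 [[618.0, 109.0], [661.0, 183.0], [585.0, 73.0], [678.0, 235.0], [571.0, 94.0], [661.0, 250.0]]
top 60 [[602.0, 124.0], [676.0, 168.0], [551.0, 106.0], [713.0, 202.0], [538.0, 126.0], [694.0, 218.0]]
top 90 [[596.0, 145.0], [682.0, 147.0], [538.0, 152.0], [725.0, 156.0], [525.0, 170.0], [706.0, 174.0]]
top 120 [[602.0, 166.0], [676.0, 125.0], [551.0, 199.0], [712.0, 110.0], [537.0, 215.0], [693.0, 129.0]]
top 150 [[618.0, 182.0], [660.0, 109.0], [585.0, 234.0], [678.0, 75.0], [570.0, 249.0], [660.0, 96.0]]
scene 0 [[515.0, 489.0], [464.0, 507.0], [541.0, 503.0], [431.0, 545.0], [534.0, 558.0], [427.0, 599.0]]
scene 30 [[504.0, 480.0], [475.0, 516.0], [517.0, 485.0], [455.0, 564.0], [511.0, 539.0], [450.0, 619.0]]
scene 60 [[489.0, 477.0], [490.0, 520.0], [486.0, 477.0], [488.0, 573.0], [480.0, 532.0], [482.0, 627.0]]
scene 90 [[475.0, 479.0], [505.0, 518.0], [455.0, 482.0], [520.0, 568.0], [450.0, 536.0], [513.0, 622.0]]
scene 120 [[464.0, 486.0], [515.0, 510.0], [432.0, 497.0], [543.0, 551.0], [428.0, 552.0], [536.0, 605.0]]
scene 150 [[460.0, 496.0], [519.0, 500.0], [423.0, 520.0], [551.0, 527.0], [419.0, 575.0], [543.0, 582.0]]
```

Rotor ≈ −0.905 rad, knob axis ≈ (0.5015, 0.294), grip ≈ (0.442, −0.1125), bar at about 100°. I'll move above the knob.

```bash
python3 -m pendant '[[-0.0139,0.0299,-0.008,0,0,0,0.0854],[-0.0139,0.0299,-0.008,0,0,0,0.0854],[-0.0139,0.0299,-0.008,0,0,0,0.0854],[-0.0139,0.0299,-0.008,0,0,0,0.0854],[-0.0139,0.0299,-0.008,0,0,0,0.0854],[-0.0139,0.0299,-0.008,0,0,0,0.0854],[-0.0139,0.0299,-0.008,0,0,0,0.0854],[-0.0139,0.0299,-0.008,0,0,0,0.0854],[-0.0139,0.0299,-0.008,0,0,0,0.0854],[-0.0139,0.0299,-0.008,0,0,0,0.0854],[-0.0139,0.0299,-0.008,0,0,0,0.0854],[-0.0139,0.0299,-0.008,0,0,0,0.0854]]' 60
python3 -m pendant '[[0,0,0,0,0,0,0.0854],[0,0,0,0,0,0,0.0854]]'
python3 - <<'E'
from h import *
st()
p=bot.camera_params('wrist');im=bot.camera('wrist');cv2.imwrite('pics/w1.png',im[:,:,::-1]);import pickle;pickle.dump(p,open('w1.pkl','wb'))
for X in([.5015,.294,.25],[.427,.389,.164]):print(proj('wrist',X,p))
E
```

```text
time_s: 1.1
eef_pos: [0.5019, 0.2941, 0.3273]
ee_rot: [[0.365, 0.931, -0.001], [0.931, -0.365, -0.0], [-0.001, -0.001, -1.0]]
contact_force: [0.4, 2.3, 0.2]
finger_gap: 0.0857
time_s: 1.27
eef_pos: [0.5025, 0.2941, 0.3272]
ee_rot: [[0.368, 0.93, -0.0], [0.93, -0.368, 0.0], [0.0, -0.0, -1.0]]
contact_force: [-0.3, -0.0, -0.4]
finger_gap: 0.0855
t 1.27 tcp [0.5025 0.2941 0.3272] yaw x 68.4 z [-0.  0. -1.] F [-0.3 -0.  -0.4] gap 0.0855 q [ 0.34  0.37  1.42  0.    1.35 -0.86]
[314.48789521 208.94051575]
[387.09953225  58.84663373]
```

View pics/w1.png

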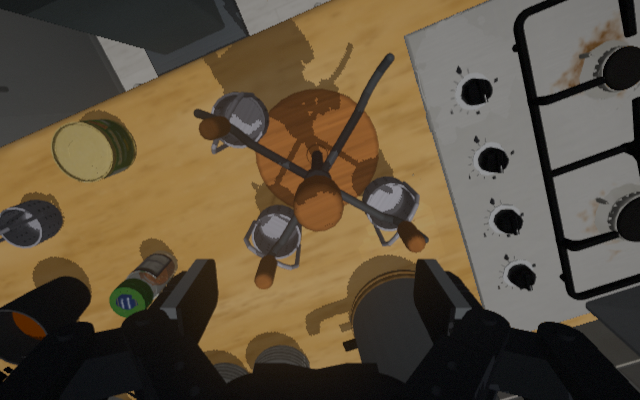

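Run:
```python
from h import *
import pickle;p=pickle.load(open('w1.pkl','rb'))
k=back('wrist',319,206.5,.25,p);tip=back('wrist',390,58,.164,p);b=back('wrist',198,112,.164,p)
print(k,tip,b)
for t in(tip,b):
    for c in (k,np.array([.5025,.296,.25])):
        d=t-c;print(np.hypot(*d[:2]),np.arctan2(-d[1],-d[0]))
```

```text
[0.50099647 0.29753037 0.25      ] [0.42726771 0.39147125 0.164     ] [0.40716814 0.2210861  0.164     ]
0.11941867166172972 -0.9053664918716826
0.1215510489187021 -0.9034092650498085
0.12102678860039807 0.6836552015237531
0.12124461388057448 0.666035973544068
```

```bash
python3 -m pendant '[[0.0015,-0.0016,0.008,0,0,0,0.07],[0,0,0.02,0,0,0,0.06],[0,0,0.024,0,0,0,0.06],[0,0,0.024,0,0,0,0.06],[0,0,0.02,0,0,0,0.06],[0,0,0.01,0,0,0,0.06],[0,0,0.005,0,0,0,0.06],[0,0,0,0,0,0,0.03],[0,0,0,0,0,0,0.03],[0,0,0,0,0,0,0.03],[0,0,0,0,0,0,0.03],[0,0,0,0,0,0,0.03]]' 60
python3 -m pendant '[[0,0,0,0,0,0,0.03],[0,0,0,0,0,0,0.03],[0,0,0,0,0,0,0.03]]'
```

```text
time_s: 2.32
eef_pos: [0.4999, 0.2972, 0.2172]
ee_rot: [[0.365, 0.931, -0.0], [0.931, -0.365, -0.001], [-0.001, 0.0, -1.0]]
contact_force: [-2.1, -2.1, 2.6]
finger_gap: 0.0341
time_s: 2.57
eef_pos: [0.5, 0.2972, 0.2172]
ee_rot: [[0.365, 0.931, -0.0], [0.931, -0.365, -0.001], [-0.001, -0.0, -1.0]]
contact_force: [-4.2, -3.5, 6.7]
finger_gap: 0.0336
```

```bash
python3 -m pendant '[[0,0,0,0,0,-0.05,0.03],[0,0,0,0,0,-0.09,0.03],[0,0,0,0,0,-0.09,0.03],[0,0,0,0,0,-0.09,0.03],[0,0,0,0,0,-0.09,0.03],[0,0,0,0,0,-0.09,0.03],[0,0,0,0,0,-0.09,0.03],[0,0,0,0,0,-0.09,0.03],[0,0,0,0,0,-0.09,0.03],[0,0,0,0,0,-0.09,0.03],[0,0,0,0,0,-0.045,0.03],[0,0,0,0,0,0,0.03]]'
python3 -m pendant '[[0,0,0,0,0,0,0.03],[0,0,0,0,0,0,0.03],[0,0,0,0,0,0,0.03]]'
python3 - <<'E'
from h import *
st()
im=bot.camera('top');cv2.imwrite('pics/top2.png',im[:,:,::-1])
k=proj('top',[.501,.297,.166]);print(proj('top',[.501-.126,.297,.162]),k)
cv2.imwrite('pics/c2.png',cv2.resize(im[120:220,150:270,::-1],None,fx=6,fy=6,interpolation=cv2.INTER_CUBIC))
E
```

```text
time_s: 3.57
eef_pos: [0.5002, 0.2945, 0.2172]
ee_rot: [[-0.508, 0.861, -0.001], [0.861, 0.508, -0.006], [-0.004, -0.004, -1.0]]
contact_force: [-4.0, -10.7, 7.3]
finger_gap: 0.0341
time_s: 3.82
eef_pos: [0.5001, 0.2945, 0.2172]
ee_rot: [[-0.507, 0.862, -0.001], [0.862, 0.507, -0.006], [-0.004, -0.003, -1.0]]
contact_force: [-3.8, -11.9, 7.6]
finger_gap: 0.034
t 3.82 tcp [0.5001 0.2945 0.2172] yaw x 120.4 z [-0.001 -0.006 -1.   ] F [ -3.8 -11.9   7.6] gap 0.034 q [ 0.34  0.49  1.56 -0.01  1.1  -1.76]
[210.47882135 218.16607401] [213.09245778 167.31285713]
```

View pics/c2.png

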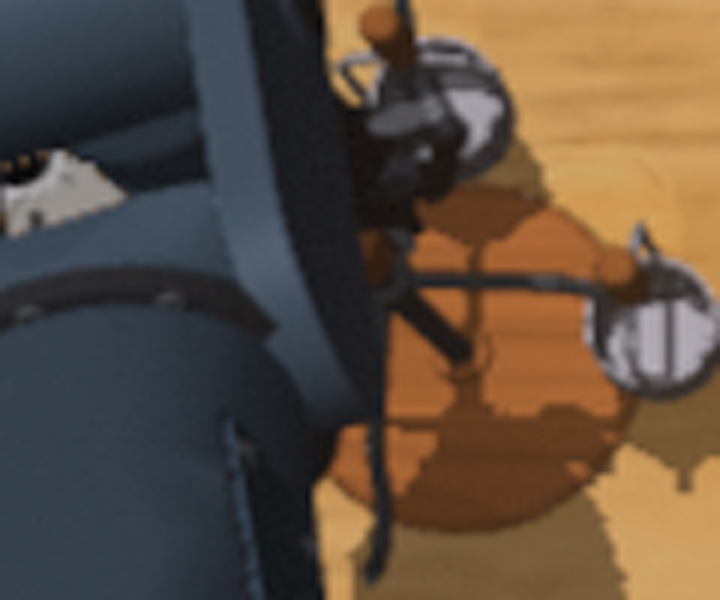

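The hook points nearly straight towards the robot (tip at (212.5,216)). I'll release, lift and check.

```bash
python3 -m pendant '[[0,0,0,0,0,0,0.07],[0,0,0,0,0,0,0.07],[0,0,0,0,0,0,0.07],[0,0,0,0,0,0,0.07],[0,0,-0.01,0,0,0,0.07],[0,0,-0.02,0,0,0,0.07],[0,0,-0.03,0,0,0,0.07],[0,0,-0.03,0,0,0,0.07],[0,0,-0.02,0,0,0,0.07],[0,0,-0.01,0,0,0,0.07],[0,0,0,0,0,0,0.07],[0,0,0,0,0,0,0.07]]'
python3 - <<'E'
from h import *
import pickle
st()
p=bot.camera_params('wrist');im=bot.camera('wrist');cv2.imwrite('pics/w2.png',im[:,:,::-1]);pickle.dump(p,open('w2.pkl','wb'))
for X in([.501,.2965,.25],[.375,.2965,.162]):print(proj('wrist',X,p))
E
```

```text
time_s: 4.87
eef_pos: [0.5001, 0.2976, 0.3363]
ee_rot: [[-0.507, 0.862, 0.0], [0.862, 0.507, 0.0], [0.0, 0.0, -1.0]]
contact_force: [-0.3, -0.6, -0.3]
finger_gap: 0.0698
t 4.87 tcp [0.5001 0.2976 0.3363] yaw x 120.4 z [ 0.  0. -1.] F [-0.3 -0.6 -0.3] gap 0.0698 q [ 0.34  0.37  1.41  0.    1.37 -1.76]
[313.2872025  206.29195945]
[387.25527728  56.05245534]
```

View pics/w2.png

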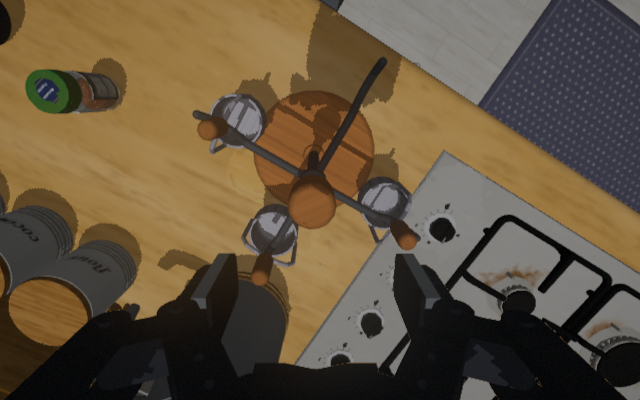

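Run:
```python
from h import *
import pickle
for f,col in(('w1',((319,206.5),(390,58),(198,112))),('w2',((313,205),(382,62),(196,113)))):
    p=pickle.load(open(f+'.pkl','rb'));k=back('wrist',*col[0],.25,p);t=back('wrist',*col[1],.164,p);b=back('wrist',*col[2],.164,p)
    print(f,k,t,b,[np.arctan2(-(q-k)[1],-(q-k)[0]) for q in(t,b)])
# fit straight arm of free hook by dark pixels in w2
for f,box in(('w2',(45,175,318,400)),('w1',(40,165,325,405))):
    p=pickle.load(open(f+'.pkl','rb'));im=cv2.imread(f'pics/{f}.png')
    m=(im.max(2)<75).astype(np.uint8);n,l,s,c=cv2.connectedComponentsWithStats(m[box[0]:box[1],box[2]:box[3]])
    i=1+np.argmax(s[1:,4]);y,x=np.nonzero(l==i);P=np.float32(np.c_[x+box[2],y+box[0]]);print(s[i])
    P=P[(P[:,1]>90)];vx,vy,x0,y0=cv2.fitLine(P,cv2.DIST_HUBER,0,.01,.01).ravel()
    A=[back('wrist',x0+vx*(Y-y0)/vy,Y,.166,p) for Y in(90,160)];d=A[0]-A[1];print(f,A,np.arctan2(-d[1],-d[0]))
```

```text
w1 [0.50099647 0.29753037 0.25      ] [0.42726771 0.39147125 0.164     ] [0.40716814 0.2210861  0.164     ] [np.float64(-0.9053664918716826), np.float64(0.6836552015237531)]
w2 [0.50026743 0.29583277 0.25      ] [0.38165828 0.2950185  0.164     ] [0.50282153 0.17383255 0.164     ] [np.float64(0.0068649810061204245), np.float64(1.5917285031254307)]
[   0   12   70  118 1230]
w2 [array([0.40973347, 0.29294807, 0.166     ]), array([0.47998274, 0.29652241, 0.166     ])] 0.05083691388796122
[   0   13   69  112 1056]
w1 [array([0.4450439 , 0.36678428, 0.166     ]), array([0.48921717, 0.31382534, 0.166     ])] -0.8756033301379489
```

```bash
python3 -m pendant '[[-0.027,-0.0215,0,0,0,0,0.06],[-0.027,-0.0215,0,0,0,0,0.06],[-0.027,-0.0215,0,0,0,0,0.06],[-0.027,-0.0215,0,0,0,0,0.06],[-0.027,-0.0215,0,0,0,0,0.06],[-0.027,-0.0215,0,0,0,0,0.06],[-0.027,-0.0215,0,0,0,0,0.06],[-0.027,-0.0215,0,0,0,0,0.06],[-0.027,-0.0215,0,0,0,0,0.06],[-0.027,-0.0215,0,0,0,0,0.06],[-0.027,-0.0215,0,0,0,0,0.06],[-0.027,-0.0215,0,0,0,0,0.06]]'
python3 -m pendant '[[0,0,0.02,0,0,0.089,0.06],[0,0,0.03,0,0,0.089,0.06],[0,0,0.02,0,0,0.089,0.06],[0,0,0.01,0,0,0.089,0.06],[0,0,0,0,0,0,0.06],[0,0,0,0,0,0,0.06]]'
python3 - <<'E'
from h import *
import pickle
st()
p=bot.camera_params('wrist');im=bot.camera('wrist');pickle.dump(p,open('w3.pkl','wb'));cv2.imwrite('pics/w3.png',im[:,:,::-1])
print(proj('wrist',[.442,-.1125,.15],p))
E
```

```text
time_s: 5.92
eef_pos: [0.4405, -0.1136, 0.3345]
ee_rot: [[-0.506, 0.862, -0.004], [0.862, 0.506, 0.002], [0.004, -0.002, -1.0]]
contact_force: [-0.0, -0.1, -0.0]
finger_gap: 0.0599
time_s: 6.42
eef_pos: [0.441, -0.112, 0.2548]
ee_rot: [[-0.176, 0.984, -0.004], [0.984, 0.176, 0.002], [0.003, -0.003, -1.0]]
contact_force: [0.6, 0.7, 0.1]
finger_gap: 0.0602
t 6.42 tcp [ 0.441  -0.112   0.2548] yaw x 100.2 z [-0.004  0.002 -1.   ] F [0.6 0.7 0.1] gap 0.0602 q [-0.5   0.27  1.81  0.    1.07 -2.24]
[314.06973316 200.12176074]
```

View pics/w3.png

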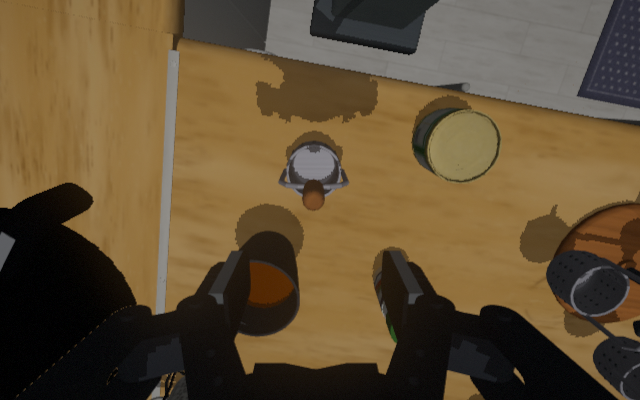

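The grip is at (313.5,200), exactly where predicted. The handle shoulders at (281,183) and (347,183) lie level, so the bar is along the jaws. I'll descend and pinch.

```bash
python3 -m pendant '[[-0.0007,0.0009,0.015,0,0,0,0.06],[0,0,0.03,0,0,0,0.06],[0,0,0.035,0,0,0,0.05],[0,0,0.03,0,0,0,0.05],[0,0,0.02,0,0,0,0.05],[0,0,0.01,0,0,0,0.05],[0,0,0,0,0,0,0.05],[0,0,0,0,0,0,0.01],[0,0,0,0,0,0,0.01],[0,0,0,0,0,0,0.01],[0,0,0,0,0,0,0.01],[0,0,0,0,0,0,0.01]]' 50
python3 -m pendant '[[0,0,0,0,0,0,0.01],[0,0,0,0,0,0,0.01],[0,0,0,0,0,0,0.01]]'
```

```text
time_s: 7.47
eef_pos: [0.4441, -0.1133, 0.1177]
ee_rot: [[-0.174, 0.985, 0.003], [0.985, 0.174, -0.001], [-0.002, 0.003, -1.0]]
contact_force: [0.5, 1.5, 5.8]
finger_gap: 0.0164
time_s: 7.72
eef_pos: [0.4441, -0.1133, 0.1177]
ee_rot: [[-0.174, 0.985, 0.003], [0.985, 0.174, -0.001], [-0.002, 0.003, -1.0]]
contact_force: [-0.3, 1.4, 7.1]
finger_gap: 0.0165
```

```bash
python3 -m pendant '[[0,0,-0.008,0,0,0,0.01],[0,0,-0.02,0,0,0,0.01],[0,0,-0.033,0,0,0,0.01],[0,0,-0.033,0,0,0,0.01],[0,0,-0.03,0,0,0,0.01],[0,0,-0.018,0,0,0,0.01],[0,0,0,0,0,0.085,0.01],[0,0,0,0,0,0.085,0.01],[0,0,0,0,0,0,0.01]]'
python3 - <<'E'
from h import *
s=st();d=np.array([.335,.295,.26])-s['eef_pos'];print(np.array(s['ee_rot']).T@d)
E
```

```text
time_s: 8.47
eef_pos: [0.4428, -0.113, 0.2594]
ee_rot: [[-0.004, 1.0, 0.001], [1.0, 0.004, -0.001], [-0.001, 0.001, -1.0]]
contact_force: [-0.6, -0.4, -1.7]
finger_gap: 0.0167
t 8.47 tcp [ 0.4428 -0.113   0.2594] yaw x 90.2 z [ 0.001 -0.001 -1.   ] F [-0.6 -0.4 -1.7] gap 0.0167 q [-0.5   0.26  1.8  -0.    1.08 -2.07]
[ 0.40841909 -0.10610441 -0.00112841]
```

```bash
python3 -m pendant '[[0.015,-0.004,0,0,0,0,0.01],[0.03,-0.008,0,0,0,0,0.01],[0.035,-0.009,0,0,0,0,0.01],[0.035,-0.009,0,0,0,0,0.01],[0.035,-0.009,0,0,0,0,0.01],[0.035,-0.009,0,0,0,0,0.01],[0.035,-0.009,0,0,0,0,0.01],[0.035,-0.009,0,0,0,0,0.01],[0.035,-0.009,0,0,0,0,0.01],[0.035,-0.009,0,0,0,0,0.01],[0.035,-0.009,0,0,0,0,0.01],[0.03,-0.008,0,0,0,0,0.01]]'
python3 -m pendant '[[0.014,-0.005,0,0,0,0,0.01],[0.004,0,0.01,0,0,0,0.01],[0,0,0.02,0,0,0,0.01],[0,0,0.02,0,0,0,0.01],[0,0,0.01,0,0,0,0.01],[0,0,0,0,0,0,0.01],[0,0,0,0,0,0,0.01]]'
python3 - <<'E'
from h import *
s=st()
a=bot.camera('scene');b=bot.camera('wrist');c=bot.camera('top')
A=cv2.resize(a[100:220,240:370],None,fx=3,fy=3,interpolation=cv2.INTER_CUBIC)
C=cv2.resize(c[120:240,150:280],None,fx=3,fy=3,interpolation=cv2.INTER_CUBIC)
B=cv2.resize(b[:,100:500],(360,240*3//2)[:2] if 0 else (0,0),fx=.55,fy=.55)
o=np.zeros((580,790,3),np.uint8);o[:360,:390]=A;o[:360,395:785]=C;o[362:582][:B.shape[0],:B.shape[1]]=B[:218]
cv2.imwrite('pics/m4.png',o[:,:,::-1])
E
```

```text
time_s: 9.47
eef_pos: [0.3387, 0.2782, 0.2584]
ee_rot: [[-0.009, 1.0, -0.0], [1.0, 0.009, -0.0], [-0.0, -0.0, -1.0]]
contact_force: [0.8, 0.2, -1.5]
finger_gap: 0.0168
time_s: 10.05
eef_pos: [0.3345, 0.2941, 0.198]
ee_rot: [[-0.007, 1.0, -0.002], [1.0, 0.007, -0.001], [-0.001, -0.002, -1.0]]
contact_force: [1.0, -0.5, -0.6]
finger_gap: 0.0164
t 10.05 tcp [0.3345 0.2941 0.198 ] yaw x 90.4 z [-0.002 -0.001 -1.   ] F [ 1.  -0.5 -0.6] gap 0.0164 q [ 0.47  0.34  1.9  -0.    0.9  -1.11]
```

View pics/m4.png

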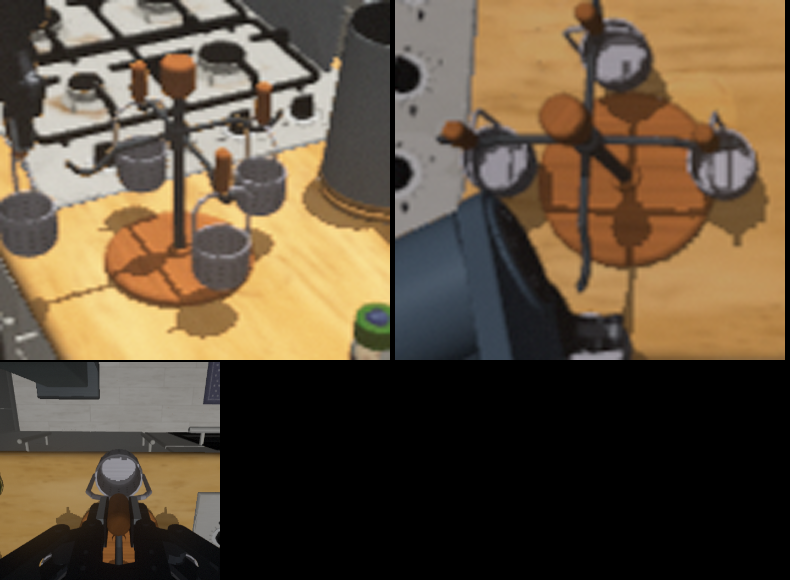

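Infuser is upright and in line, outside the hook tip. I'll go in along the hook, then lower.

```bash
python3 -m pendant '[[0.001,0.006,0,0,0,0,0.01],[0,0.012,0,0,0,0,0.01],[0,0.012,0,0,0,0,0.01],[0,0.012,0,0,0,0,0.01],[0,0.012,0,0,0,0,0.01],[0,0.009,0,0,0,0,0.01],[0,0.004,0,0,0,0,0.01],[0,0,0,0,0,0,0.01],[0,0,0,0,0,0,0.01]]'
python3 - <<'E'
from h import *
st()
E
```

```text
time_s: 10.95
eef_pos: [0.4017, 0.2955, 0.198]
ee_rot: [[-0.005, 1.0, -0.001], [1.0, 0.005, -0.0], [-0.0, -0.001, -1.0]]
contact_force: [0.4, 1.1, -1.6]
finger_gap: 0.0163
t 10.95 tcp [0.4017 0.2955 0.198 ] yaw x 90.3 z [-0.001 -0.    -1.   ] F [ 0.4  1.1 -1.6] gap 0.0163 q [ 0.41  0.41  1.78  0.    0.96 -1.17]
```

No contact. Lowering about 28 mm to just above the seat.

```bash
python3 -m pendant '[[0,0,0.006,0,0,0,0.01],[0,0,0.008,0,0,0,0.01],[0,0,0.008,0,0,0,0.01],[0,0,0.004,0,0,0,0.01],[0,0,0.002,0,0,0,0.01],[0,0,0,0,0,0,0.01],[0,0,0,0,0,0,0.01],[0,0,0,0,0,0,0.01]]'
python3 - <<'E'
from h import *
st()
a=bot.camera('scene');A=cv2.resize(a[130:200,250:350],None,fx=7,fy=7,interpolation=cv2.INTER_CUBIC)
cv2.imwrite('pics/s5.png',A[:,:,::-1])
E
```

```text
time_s: 11.62
eef_pos: [0.4021, 0.2958, 0.1705]
ee_rot: [[-0.005, 1.0, 0.0], [1.0, 0.005, 0.0], [0.0, 0.0, -1.0]]
contact_force: [0.2, 0.7, -1.2]
finger_gap: 0.0163
t 11.62 tcp [0.4021 0.2958 0.1705] yaw x 90.3 z [ 0.  0. -1.] F [ 0.2  0.7 -1.2] gap 0.0163 q [ 0.41  0.45  1.81 -0.    0.88 -1.17]
```

View pics/s5.png

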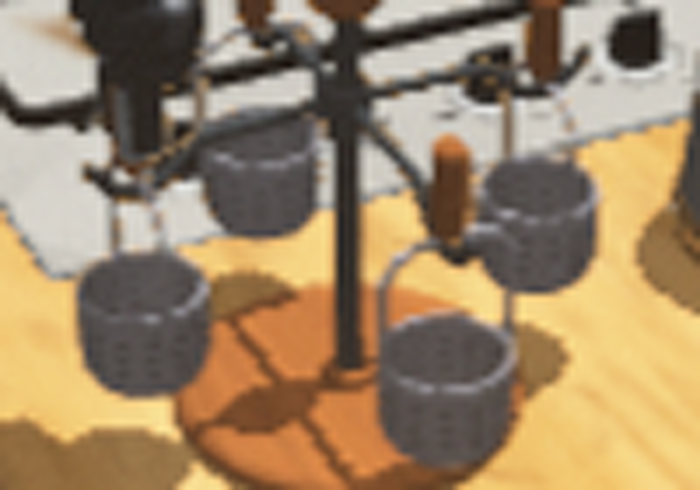

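The hook passes through the window with the bar over the dip. Lowering in small steps to contact.

```bash
for i in 1 2 3; do python3 -m pendant '[[0,0,0.001,0,0,0,0.01],[0,0,0,0,0,0,0.01],[0,0,0,0,0,0,0.01]]' | grep -E 'pos|force'; done
```

```text
eef_pos: [0.402, 0.2957, 0.1694]
contact_force: [-0.2, -0.1, -1.4]
eef_pos: [0.4019, 0.2957, 0.1683]
contact_force: [0.6, -0.4, -0.7]
eef_pos: [0.402, 0.2958, 0.1677]
contact_force: [-0.1, -1.4, 3.2]
```

Contact right at the predicted height. Releasing gently, then lifting clear.

```bash
python3 -m pendant '[[0,0,0,0,0,0,0.02],[0,0,0,0,0,0,0.023],[0,0,0,0,0,0,0.026],[0,0,0,0,0,0,0.03],[0,0,0,0,0,0,0.04],[0,0,0,0,0,0,0.045],[0,0,0,0,0,0,0.045],[0,0,0,0,0,0,0.045],[0,0,0,0,0,0,0.045]]'
python3 -m pendant '[[0,0,-0.005,0,0,0,0.045],[0,0,-0.015,0,0,0,0.045],[0,0,-0.02,0,0,0,0.045],[0,0,-0.025,0,0,0,0.045],[0,0,-0.025,0,0,0,0.045],[0,0,-0.02,0,0,0,0.045],[0,-0.02,-0.01,0,0,0,0.045],[0,-0.02,0,0,0,0,0.045],[0,0,0,0,0,0,0.045],[0,0,0,0,0,0,0.045],[0,0,0,0,0,0,0.045],[0,0,0,0,0,0,0.045]]'
python3 - <<'E'
from h import *
st()
a=bot.camera('scene');b=bot.camera('wrist');c=bot.camera('top')
o=np.zeros((580,790,3),np.uint8)
o[:300,:390]=cv2.resize(a[110:210,240:370],None,fx=3,fy=3,interpolation=cv2.INTER_CUBIC)
o[:300,395:785]=cv2.resize(c[130:230,150:280],None,fx=3,fy=3,interpolation=cv2.INTER_CUBIC)
o[302:578,:442]=cv2.resize(b,(442,276),interpolation=cv2.INTER_AREA)
cv2.imwrite('pics/m6.png',o[:,:,::-1])
E
```

```text
time_s: 13.17
eef_pos: [0.4019, 0.2957, 0.1673]
ee_rot: [[-0.005, 1.0, -0.0], [1.0, 0.005, -0.0], [-0.0, -0.0, -1.0]]
contact_force: [1.3, 0.3, 0.3]
finger_gap: 0.0449
time_s: 14.17
eef_pos: [0.3628, 0.2956, 0.2872]
ee_rot: [[-0.005, 1.0, 0.001], [1.0, 0.005, 0.0], [0.0, 0.001, -1.0]]
contact_force: [1.1, -0.3, 0.1]
finger_gap: 0.0452
t 14.17 tcp [0.3628 0.2956 0.2872] yaw x 90.3 z [ 0.001  0.    -1.   ] F [ 1.1 -0.3  0.1] gap 0.0452 q [ 0.44  0.24  1.74 -0.    1.16 -1.13]
```

View pics/m6.png

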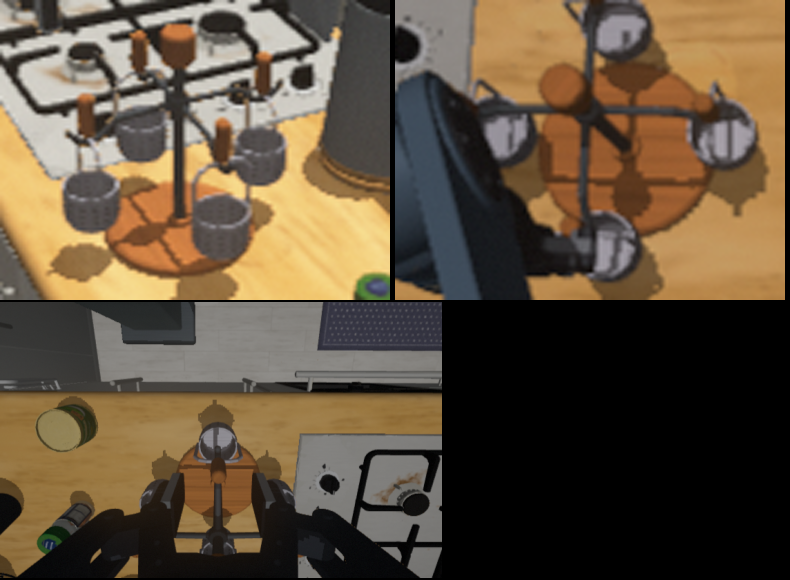

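The infuser hangs upright on the hook, which still points to the robot; the gripper is clear. I'll back off a little and check numerically for stillness before handing in.

```bash
python3 -m pendant '[[0,0,-0.02,0,0,0,0.045],[0,0,-0.03,0,0,0,0.045],[0,0,-0.02,0,0,0,0.045],[0,0,0,0,0,0,0.045],[0,0,0,0,0,0,0.045],[0,0,0,0,0,0,0.045],[0,0,0,0,0,0,0.045],[0,0,0,0,0,0,0.045],[0,0,0,0,0,0,0.045],[0,0,0,0,0,0,0.045],[0,0,0,0,0,0,0.045],[0,0,0,0,0,0,0.045]]' >/dev/null
python3 - <<'E'
from h import *
a=bot.camera('scene').astype(int)
for _ in range(10): b=bot.camera('scene').astype(int)
d=abs(a-b)[110:210,240:370].max(2);print('diff',d.max(),(d>25).sum())
st()
p=bot.camera_params('wrist');w=bot.camera('wrist');cv2.imwrite('pics/w7.png',cv2.resize(w[:,:,::-1],(800,500)))
for X in([.402,.2955,.2],[.402,.2955,.0815],[.501,.2955,.166]):print(proj('wrist',X,p)*1.25)
E
```

```text
diff 72 6
t 15.87 tcp [0.3619 0.2955 0.3573] yaw x 90.3 z [ 0. -0. -1.] F [-0.2 -0.2  0.2] gap 0.0452 q [ 0.44  0.17  1.63 -0.    1.34 -1.13]
[393.76273176 278.61892202]
[393.89218997 237.34765281]
[393.17657445 367.39276659]
```

View pics/w7.png

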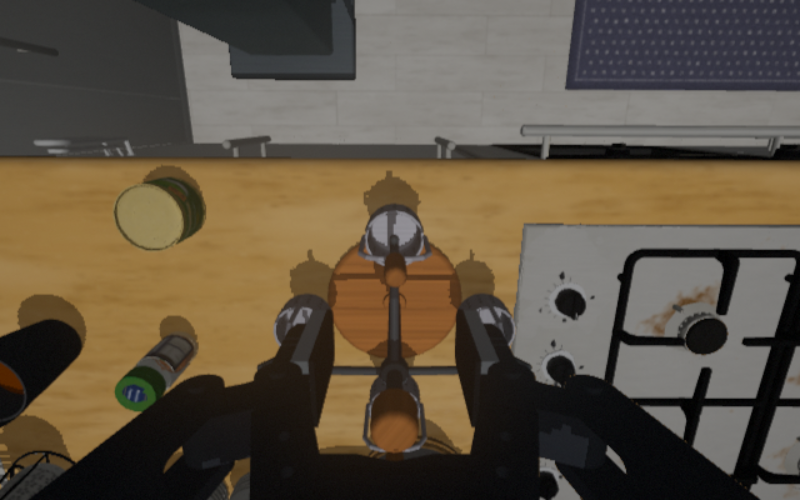

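The hook arm runs straight from the axis (393,367) to the grip (396,277), about 1° off square. Basket centred at (394,235), as predicted for an upright hang. I'll wait 2 s, re-check stillness, and hand in.

```bash
for i in 1 2; do python3 -m pendant '[[0,0,0,0,0,0,0.045],[0,0,0,0,0,0,0.045],[0,0,0,0,0,0,0.045],[0,0,0,0,0,0,0.045],[0,0,0,0,0,0,0.045],[0,0,0,0,0,0,0.045],[0,0,0,0,0,0,0.045],[0,0,0,0,0,0,0.045],[0,0,0,0,0,0,0.045],[0,0,0,0,0,0,0.045],[0,0,0,0,0,0,0.045],[0,0,0,0,0,0,0.045]]' >/dev/null; done
python3 - <<'E'
from h import *
a=bot.camera('scene').astype(int)
for _ in range(10): b=bot.camera('scene').astype(int)
d=abs(a-b)[110:210,240:370].max(2);print('diff',d.max(),(d>25).sum(),np.argwhere(d>25)[:8].tolist())
print(bot.close_job())
E
```

```text
diff 22 0 []
the job is handed in; nothing more can be done
None
```

I turned the carousel about 0.91 rad by its knob, so the free hook points at the robot. I then picked up the infuser by its grip, hung it on that hook, let go and backed off. The job was handed in at about 18–19 s of the 54 s allowed.

**Last checks:**
- **Hang:** the infuser hangs upright. The bar met the seat at the height I had worked out. Contact forces stayed small, about 14 N at most in the readings, during the knob twist.
- **Stillness:** an earlier check showed 6 pixels changing, so I waited 2 s. The final pair of pictures, 0.5 s apart, showed no movement, and the gripper was well clear.
- **Hook angle:** the last picture puts it about 1° off straight. Right after the turn, readings from the hook tip and a neighbouring hook gave 0.4–1.2°. A rougher line fit along the arm gave 2.9°. I trusted the tip readings, because the hook's dip biases that fit.

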